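# Click the filter slide into its first position

### The job

On the microscope lamp, take the knob of the filter slide and push the slide all the way in until you feel its end stop, then draw it back out to the first click, where the ball drops into the notch. Keep hold of the knob with the slide seated in that notch, so that I can tighten the locking screw: finish while still holding it. Leave everything else on the bench where it is.

Things in the scene. Friction and masses are not known exactly. Their poses are not given: they have to be found in the camera images.
- illuminator: Microscope lamp, fixed to the bench: a black bed 215 mm long (x -75 to 140 mm, 76 mm wide) with two guide rails carrying the filter slide, a black housing over its middle (64 x 60 mm, top 92 mm up). Origin: on the bench under the housing's middle. Its -x axis is the way the slide is drawn out (towards the robot), +x the way it is pushed in.
- lamp_house (a point): Middle of the top of the cream lamp house with cooling fins, 101 mm up, on the +y side of the same unit (96 mm along x, 105 mm along y, centre at x = 0, y = 108 mm of the unit). On the -y side a lens tube 51 mm across reaches to y = -88 mm.
- lock_screw (a point): Top of the small knurled locking screw on the housing's cover, 112 mm above the bench; not to be turned by the robot.
- slide_knob (a point): Pull knob at the front (-x) end of the filter slide: knurled aluminium cylinder, 20 mm across, 24 mm long, axis level along the unit's x; this point is its centre, 45 mm above the bench, free all round, on a 12 mm thick neck 20 mm long. Slide fully in: the knob's centre is at x = -98 mm, y = 0 of the unit.
- filter_slide: The filter slide: an upright aluminium strip 194 mm long, 8 mm thick, 18 to 70 mm above the bench, with three round filters, running through the housing; neck and pull knob at its front end belong to it. Axes as the unit's; origin on the bench, 98 mm behind (+x of) the knob's centre.
- slide_travel (a joint): How far the slide is drawn out, m: 0 = fully in at its end stop, 0.115 = fully out. 1 to 2 N of friction; stays where left. Three V notches in its top edge, 10 mm wide, 40 mm apart: the first click comes 17 to 27 mm out (each unit differs). The ball draws the slide into a notch over the last 4 mm with up to about 6 N; leaving a notch takes about 10 N.
- click_ball (a joint): How far the sprung ball of the click stop, hidden under the housing's cover, has dropped, m: about 0.0007 while it rides on the plain edge of the slide, about 0.0037 at the bottom of a notch, about 0.002 when the slide is a little over 2 mm off the notch's middle.
- slide_case: Bystander: flat dark slide case, 87 x 162 x 33 mm; origin under its centre.
- oil_bottle: Bystander: small brown bottle, 34 mm across, 75 mm tall; origin under its centre.
- objective: Bystander: a spare objective standing on its threaded end, 33 mm across, 45 mm tall; origin under its centre.
- petri_dish: Bystander: glass dish, 90 mm across, 16 mm tall; origin under its centre.
- forceps: Bystander: steel forceps lying flat, 125 mm long, 7 mm tall; origin about their middle, on the bench.
- spare_filter: Bystander: a glass filter in a black ring, 28 mm across, 7 mm tall; origin under its centre.
- screwdriver: Bystander: small black-handled screwdriver lying flat, 160 mm long, 26 mm tall; origin about its middle, on the bench.

How it is judged:
By the outcome, as a careful person would: the job done as asked, in the order asked, and still so for the second after the job is handed in, while the arm keeps its last pose, push and grip.
It also fails if it takes over 45 s, if anything falls off the work surface, if the arm or the gripper's body presses on something with over 40 N, if the wrist force passes 120 N, or if a joint passes its speed limit or range.

### The arm

A 7-joint arm with a two-finger parallel gripper is mounted at the origin on the work surface. World frame = base frame: x ahead of the robot, y to its left, z up, the work surface at z = 0. Lengths are in m, angles in rad, forces in N, time in s.
With the tool pointing down it reaches from about 0.35 to 0.9 m from the base axis. Payload 7.2 kg.
Tool frame: the origin (TCP) lies at the very end of the fingers, on their centre line; the grasp point (between the pads) lies behind it (hold_point_z is the y of the grasp point in the tool frame, in m); y points along the fingers, z is the direction in which the jaws open and shut, and the axes are right-handed (so a half turn about y gives the same grasp; the last joint's range is limited). The gripper opens to 85 mm and grips with 20 to 120 N. Pads are 22 mm wide; open, the fingers measure 114 mm over their backs; the gripper's body (76 mm by 85 mm) begins 54 mm behind the grasp point. The pads swing forward as they close: fully open they stand 13 mm farther back than shut.
Start: joints at [-0.068, 0.411, -0.013, 1.596, 0.006, 1.134, -0.082], TCP at [0.625, -0, 0.231] pointing down, gripper open.
Joint ranges: [-2.95, 2.95], [-0.29, 1.99], [-1.47, 1.44], [0.14, 2.54], [-1.03, 4.17], [0.13, 1.85], [-2.86, 2.86]. Speed limits (rad/s): [2.39, 2.39, 3.01, 3.01, 3.14, 3.14, 3.14].

### API

Orientations are given as [roll, pitch, yaw] about the fixed x, y, z axes, in that order (R = Rz(yaw) Ry(pitch) Rx(roll)).
In Python, from rig import * gives the robot as it stands. The module is installed in compiled form; this text tells all that it offers.
- The arm moves only by the tool arm_command, never from a script. Its argument "increments" is a list of rows, each a list of 2 entries, a list of its own where there are three numbers: the shift along the tool's x, y, z in mm, then the turn, a rotation vector about the tool's x, y, z in rad. A call has exactly 8 rows; each row shifts and turns the commanded pose from where the row before left it, along the tool's axes as they then stand; what a row does not reach is not made up. A row lasts 1/12 s, in which the tool goes at most 41.7 mm and 7.16 degrees, less where a joint would pass 70% of its speed; a pose out of reach is approached as far as the arm can. A call is refused whole if a number of a shift passes 41.7 or a number of a turn 0.125, either way. A call with a gripper value outside its range is refused whole. "claw" is the closure, from 0 (fully open) to 1 (shut), set as the call begins (left out, the last holds). The fingers move at their own pace and stop on an object; the grip force is fixed at half the most. Time passes only in rows, so rows that do not move let the fingers close, or fill a call up. It gives the time, the measured TCP pose, the force and the opening at its end, in the units of the state.
- read_state(): the state, without advancing time (a new reading comes with each control period).
- grab_frame(name): name is "scene" or "side" or "wrist"; returns a dict with "color" (480x640x3 uint8, red, green, blue), "mtx" (3x3 intrinsics, pixels), "rvec" (rotation vector, rad) and "tvec" (3), from world to camera coordinates, as OpenCV has them; the wrist camera has in their place "hand_eye" (4x4, takes a point from camera to tool coordinates, whose origin is the TCP and whose axes are the tool frame's). Camera axes: x right, y down, z forward; pixel columns grow to the right and rows downward; lengths in m; the calibration is good to about 2 mm. A picture is of the moment at which its call begins: read the wrist's pose just before it. There is no depth.
- job_done(): hands the job in, once; it reports no verdict.
The state is a dict: "t": time; "q": joint angles; "qd": joint speeds; "joint_efforts": joint torques, N m; "tool_pos": TCP position; "ee_rot": TCP orientation; "ft_force": force on the tool from outside, world axes, zero at the start; "torque": the same for the moment, N m; "width": finger opening in m.
Only numpy, scipy, OpenCV 4.12 (cv2) and the standard library are available. Lean on these libraries where they do the work, as an engineer would, in place of code of your own. Each camera call takes 0.05 s, during which the arm holds its last target.

## Working session

There is one attempt and no reset: what is moved stays moved. The work goes in short steps, Python scripts to look and compute and a tool call to move; the robot and the scene stay as the last step left them, time stands still between calls to the robot, and variables do not carry over. Pictures are saved under pics/ and viewed, and the job is handed in when it is done.

Besides the shell and the picture viewer there is one more tool, called after "Call:" in YAML: its name, and indented under it one key for each argument. arm_command: Moves the arm, as the interface text tells. Its arguments: {"type":"object","properties":{"increments":{"type":"array","items":{"type":"array"}},"claw":{"type":"number"}},"required":["increments"]}

```bash
mkdir -p pics; python3 - <<'E'
from rig import *
import cv2
s=read_state(); print(s)
for n in ["scene","side","wrist"]:
    f=grab_frame(n); cv2.imwrite(f"pics/{n}0.png",f["color"][:,:,::-1]); print(n,f["mtx"].tolist(),{k:f[k].tolist() for k in f if k not in("color","mtx")})
E
```

```text
{'t': 0.0, 'q': array([-0.06818536,  0.41186399, -0.01271372,  1.59706686,  0.00559584,
        1.13429466, -0.08217687]), 'qd': array([-1.53329416e-03,  7.10964219e-04,  5.40304868e-04, -2.16284985e-05,
       -4.56824638e-04,  1.36092573e-03, -5.03930966e-04]), 'joint_efforts': array([-1.18789325e-03, -6.00636005e+01,  6.81361444e-01, -2.99419034e+01,
        1.37590774e-02,  1.04116063e-02,  2.51732433e-05]), 'tool_pos': array([ 6.24495257e-01, -4.91949805e-05,  2.30466095e-01]), 'ee_rot': array([-1.57238989e+00, -1.09122467e-04, -1.57076319e+00]), 'ft_force': array([ 0.67038845,  0.42887981, -0.86945667]), 'torque': array([-0.00952274, -0.03529466,  0.01733074]), 'width': 0.08545863427572357}
scene [[536.8049544939825, 0.0, 313.77558604259997], [0.0, 536.8049544939825, 238.04238289571944], [0.0, 0.0, 1.0]] {'rvec': [2.449371857231293, 1.0306391054617106, -0.2500653730823794], 'tvec': [-0.4134332542807695, -0.30623734883967496, 1.5057145772551512]}
side [[508.0071421567955, 0.0, 326.580624043657], [0.0, 508.0071421567955, 235.08098106212074], [0.0, 0.0, 1.0]] {'rvec': [2.217938132671717, -0.15922702045031895, 0.059433796048743624], 'tvec': [-0.5436901986538185, 0.14399010061924647, 0.9732360442353593]}
wrist [[400.3745394864835, 0.0, 324.56274724535416], [0.0, 400.3745394864835, 234.42492146413508], [0.0, 0.0, 1.0]] {'hand_eye': [[-0.0010034519834326444, 0.9498954023462716, 0.3125663412549874, -0.07975673335731395], [-0.0006553677483801353, -0.31256705617471264, 0.9498954710321477, -0.1431214379471113], [0.9999992817883564, 0.0007483285951731513, 0.0009361768435066782, 0.00028207652915346326], [0.0, 0.0, 0.0, 1.0]]}
```

```bash
python3 - <<'E'
import rig
print([ (k,getattr(rig,k)) for k in dir(rig) if not k.startswith('__')])
E
```

```text
[('MotionError', <class 'rig.MotionError'>), ('grab_frame', <function make.<locals>.drawn_camera at 0x7fdf91fb40e0>), ('hold_point_z', -0.0187), ('job_done', <function connect.<locals>.done at 0x7fdf91f2b740>), ('read_state', <function make.<locals>.<lambda> at 0x7fdf91fb45e0>)]
```

View pics/scene0.png

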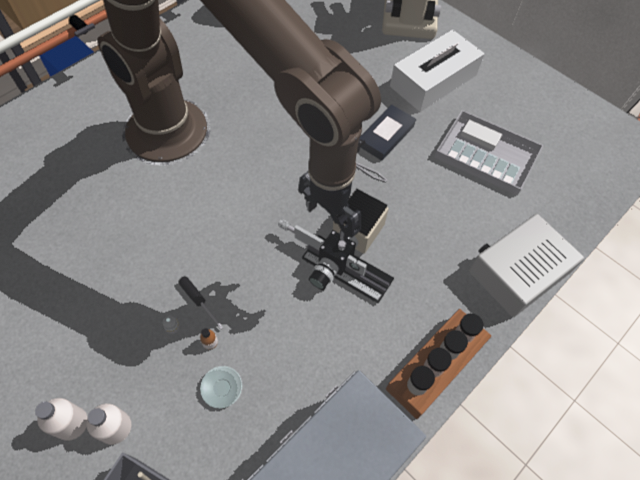

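View pics/side0.png

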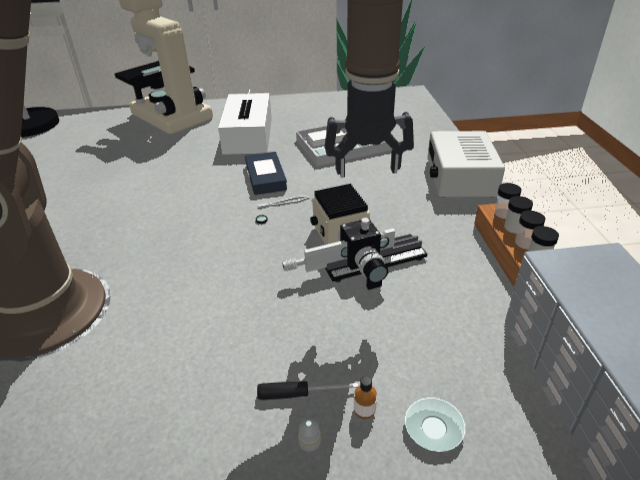

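View pics/wrist0.png

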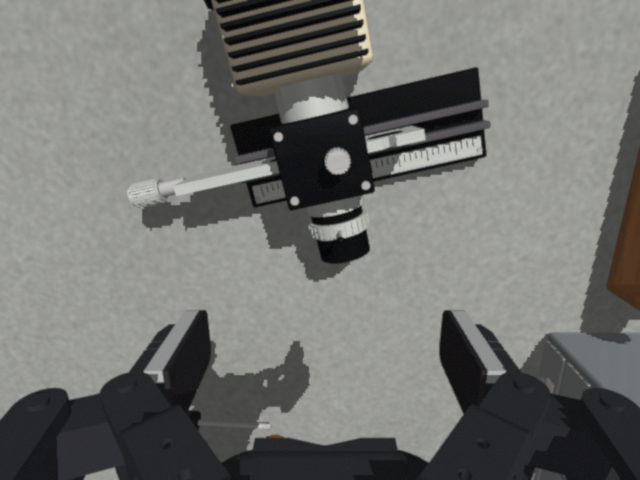

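```bash
cat > h.py <<'E'
from rig import *
import cv2, numpy as np
from scipy.spatial.transform import Rotation as R
def TW(s=None):
    s=s or read_state(); T=np.eye(4); T[:3,:3]=R.from_euler('xyz',s['ee_rot']).as_matrix(); T[:3,3]=s['tool_pos']; return T
def cam(f,T=None):
    if 'hand_eye' in f: return T@f['hand_eye']
    C=np.eye(4); C[:3,:3]=cv2.Rodrigues(np.array(f['rvec']))[0]; C[:3,3]=f['tvec']; return np.linalg.inv(C)
def atz(K,C,uv,z):
    d=C[:3,:3]@np.linalg.solve(K,[uv[0],uv[1],1.]); o=C[:3,3]; return o+d*(z-o[2])/d[2]
def proj(K,C,p):
    q=np.linalg.inv(C)@np.r_[p,1]; q=K@q[:3]; return q[:2]/q[2]
def crop(f,name,x0,y0,x1,y1,k):
    c=cv2.resize(f['color'][y0:y1,x0:x1],None,fx=k,fy=k,interpolation=cv2.INTER_CUBIC); cv2.imwrite('pics/'+name,c[:,:,::-1])
E
python3 - <<'E'
from h import *
s=read_state();T=TW(s);print(T.round(3));f=grab_frame('wrist');C=cam(f,T);K=f['mtx']
for n,uv,z in [('knob',(145,193),.045),('screw',(338,161),.112),('c1',(277,135),.092),('c2',(353,118),.092),('c3',(294,201),.092),('c4',(366,185),.092)]: print(n,atz(K,C,uv,z).round(4))
crop(f,'w0c.png',110,60,510,270,2)
f=grab_frame('side');crop(f,'s0c.png',270,180,440,300,4.5); C=cam(f);print(atz(f['mtx'],C,(292,264),.045))
f=grab_frame('scene');crop(f,'sc0c.png',260,180,400,300,5); C=cam(f);print(atz(f['mtx'],C,(285,225),.045))
E
```

```text
[[ 0.    -0.001  1.     0.625]
 [-1.    -0.     0.    -0.   ]
 [ 0.    -1.    -0.001  0.231]
 [ 0.     0.     0.     1.   ]]
knob [0.4748 0.0078 0.045 ]
screw [0.6337 0.0438 0.112 ]
c1 [0.5923 0.0586 0.092 ]
c2 [0.6441 0.0699 0.092 ]
c3 [0.6029 0.0123 0.092 ]
c4 [0.6545 0.0241 0.092 ]
[0.48202054 0.01016097 0.045     ]
[0.48037208 0.00812722 0.045     ]
```

View pics/w0c.png

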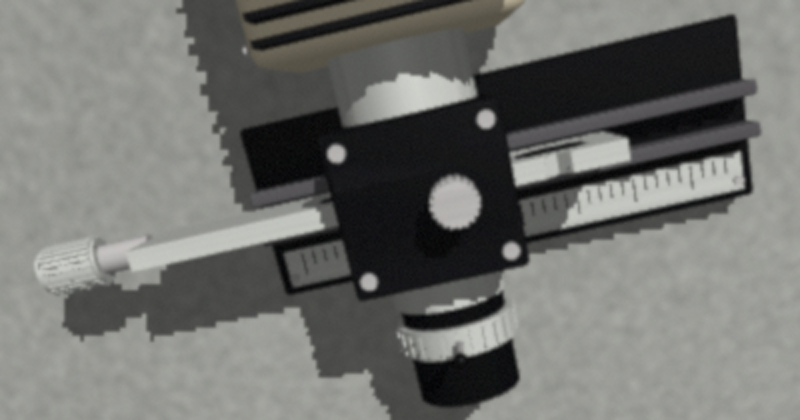

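View pics/s0c.png

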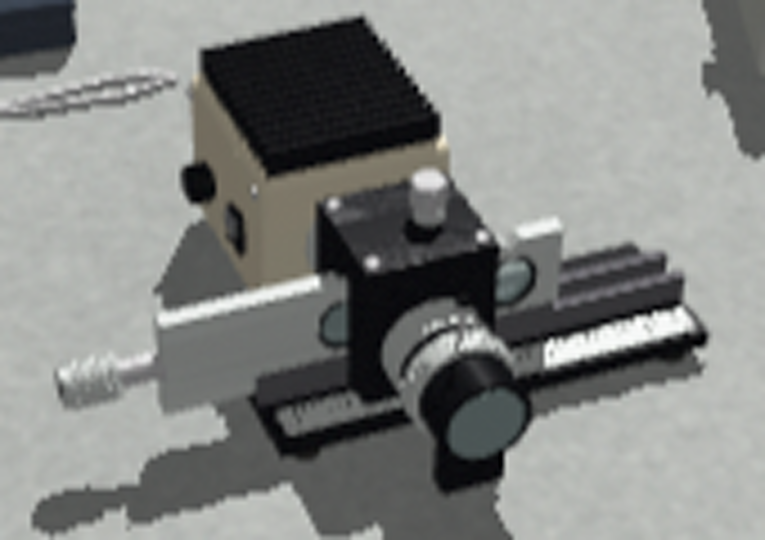

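View pics/sc0c.png

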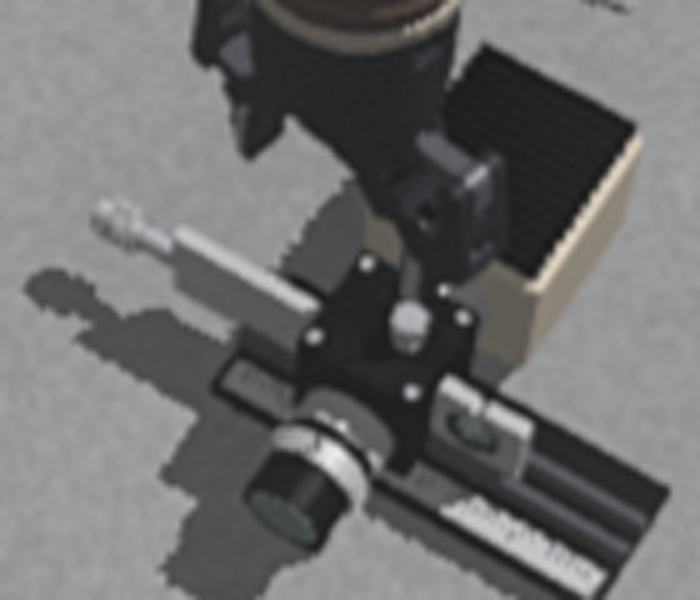

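Call:
arm_command:
  increments:
    - [[-1,5,-19],[0,0,0]]
    - [[-1,5,-19],[0,0,0]]
    - [[-1,5,-19],[0,0,0]]
    - [[-1,5,-19],[0,0,0]]
    - [[-1,5,-19],[0,0,0]]
    - [[-1,5,-19],[0,0,0]]
    - [[-1,5,-19],[0,0,0]]
    - [[-1,5,-17],[0,0,0]]
  claw: 0

```text
t: 0.97
tool_pos: [0.4738, 0.008, 0.1911]
ee_rot: [-1.571, -0.0, -1.571]
ft_force: [-0.9, -0.3, -0.3]
width: 0.0855
```

Call:
arm_command:
  increments:
    - [[0,0,0],[0,-0.112,0]]
    - [[0,0,0],[0,-0.112,0]]
    - [[0,0,0],[0,-0.112,0]]
    - [[0,0,0],[0,-0.112,0]]
    - [[0,0,0],[0,-0.112,0]]
    - [[0,0,0],[0,-0.112,0]]
    - [[0,0,0],[0,-0.112,0]]
    - [[0,0,0],[0,-0.112,0]]

```text
t: 1.63
tool_pos: [0.475, 0.0079, 0.1914]
ee_rot: [-1.571, -0.0, -0.669]
ft_force: [0.9, -0.7, 0.2]
width: 0.0857
```

Call:
arm_command:
  increments:
    - [[0,0,0],[0,-0.112,0]]
    - [[0,0,0],[0,-0.112,0]]
    - [[0,0,0],[0,-0.112,0]]
    - [[0,0,0],[0,-0.112,0]]
    - [[0,0,0],[0,-0.112,0]]
    - [[0,0,0],[0,-0.112,0]]
    - [[0,0,0],[0,-0.112,0]]
    - [[0,0,0],[0,-0.112,0]]

```text
t: 2.3
tool_pos: [0.475, 0.008, 0.1914]
ee_rot: [-1.571, -0.0, 0.227]
ft_force: [-0.2, 0.5, 0.2]
width: 0.0854
```

```bash
python3 - <<'E'
from h import *
s=read_state();T=TW(s);print(T.round(4),s['ft_force'],s['t']);f=grab_frame('wrist');cv2.imwrite('pics/w1.png',f['color'][:,:,::-1])
C=cam(f,T);print(proj(f['mtx'],C,[.4745,.0080,.045]),proj(f['mtx'],C,[.6234,.0412,.092]))
f=grab_frame('side');crop(f,'s1c.png',200,150,440,330,3.3)
E
```

```text
[[ 9.744e-01  2.000e-04 -2.248e-01  4.750e-01]
 [ 2.248e-01 -0.000e+00  9.744e-01  8.000e-03]
 [ 2.000e-04 -1.000e+00 -1.000e-04  1.914e-01]
 [ 0.000e+00  0.000e+00  0.000e+00  1.000e+00]] [-0.15386942  0.52805564  0.19162672] 2.3
[325.47531495 214.27990272] [323.74100323 425.43320761]
```

View pics/w1.png

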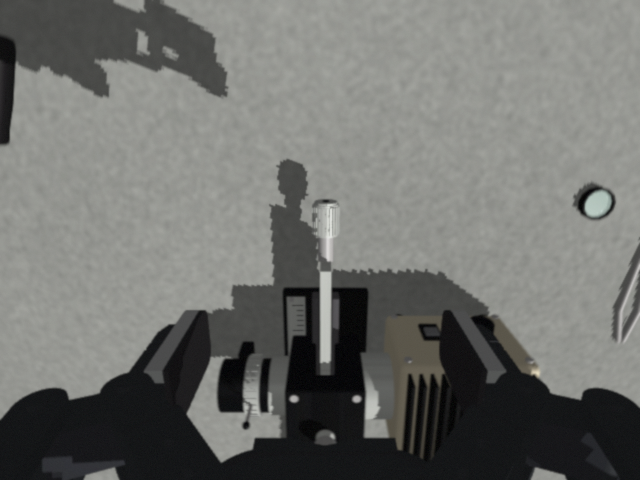

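```bash
python3 - <<'E'
from h import *
s=read_state();T=TW(s);f=grab_frame('wrist');K=f['mtx'];C=cam(f,T)
crop(f,'w1c.png',230,180,430,330,4)
a=atz(K,C,(325.5,272),.07);b=atz(K,C,(324.5,370),.07);print(a,b,np.arctan2(*(b-a)[[1,0]]))
for uv in[(326,214),(326,218),(326,222)]:print(atz(K,C,uv,.045))
E
```

```text
[0.50958492 0.01598628 0.07      ] [0.59099642 0.0337952  0.07      ] 0.21535949486018696
[0.47415121 0.00831371 0.045     ]
[0.47718322 0.00900812 0.045     ]
[0.48023497 0.00970704 0.045     ]
```

View pics/w1c.png

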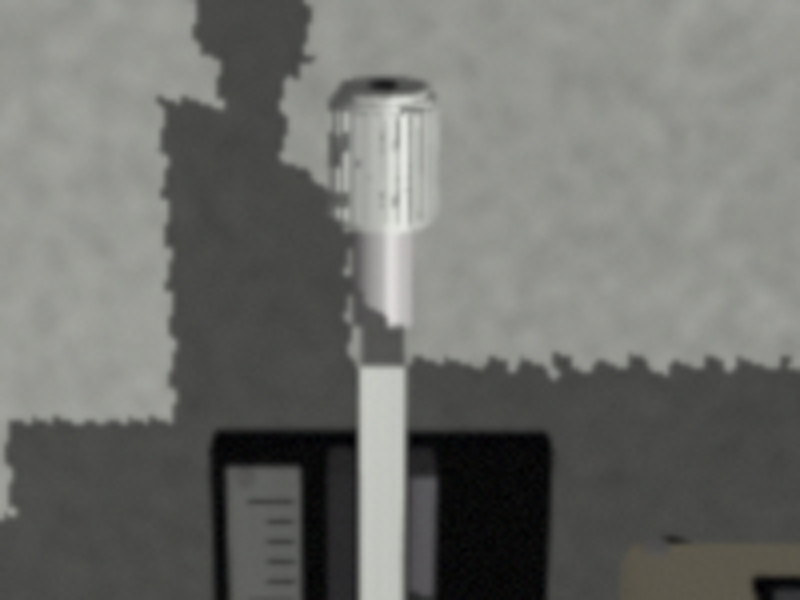

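View pics/s1c.png

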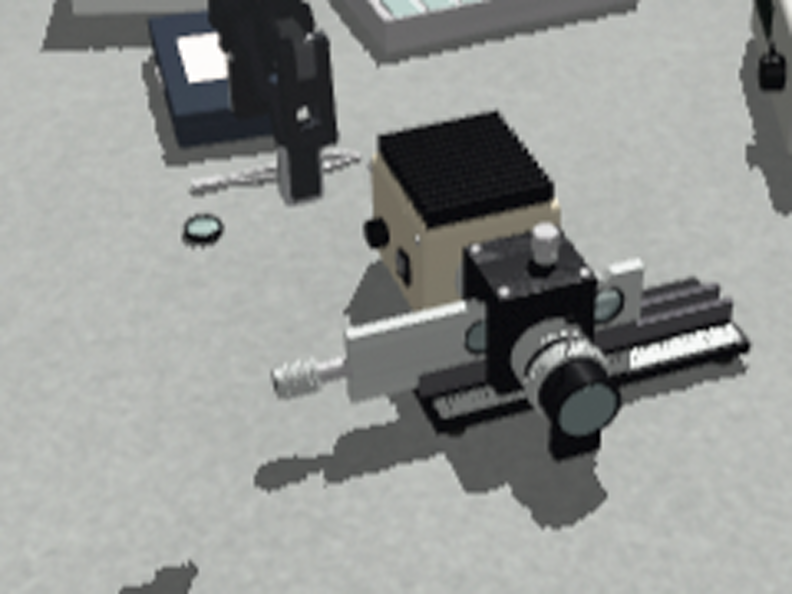

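```bash
python3 - <<'E'
from h import *
s=read_state();T=TW(s);f=grab_frame('wrist');K=f['mtx'];C=cam(f,T)
for uv in[(326,203.75),(326,238)]:print(atz(K,C,uv,.055))
p=(atz(K,C,(326,203.75),.055)+atz(K,C,(326,238),.055))/2; p[2]=.045
print(p, (np.linalg.inv(T)@np.r_[p,1])[:3]*1000)
E
```

```text
[0.46406277 0.00597105 0.055     ]
[0.48935748 0.01163476 0.055     ]
[0.47671013 0.00880291 0.045     ] [  1.85501146 146.32657812   0.53492361]
```

Call:
arm_command:
  increments:
    - [[2,18,0.5],[0,0.006,0]]
    - [[0,21,0],[0,0,0]]
    - [[0,21,0],[0,0,0]]
    - [[0,21,0],[0,0,0]]
    - [[0,21,0],[0,0,0]]
    - [[0,21,0],[0,0,0]]
    - [[0,21,0],[0,0,0]]
    - [[0,21,0],[0,0,0]]

```text
t: 3.17
tool_pos: [0.477, 0.0089, 0.0254]
ee_rot: [-1.571, -0.0, 0.212]
ft_force: [-0.1, -0.5, 1.0]
width: 0.0852
```

```bash
python3 - <<'E'
from h import *
s=read_state();T=TW(s);print(s['tool_pos'],s['ee_rot'],s['ft_force'],s['width'])
f=grab_frame('wrist');cv2.imwrite('pics/w2.png',f['color'][:,:,::-1])
f=grab_frame('side');crop(f,'s2c.png',200,150,440,330,3.3)
E
```

```text
[0.47698058 0.00889104 0.02540881] [-1.57101654e+00 -3.74863307e-04  2.11506051e-01] [-0.09613059 -0.5215647   1.037747  ] 0.08520585302251252
```

View pics/w2.png

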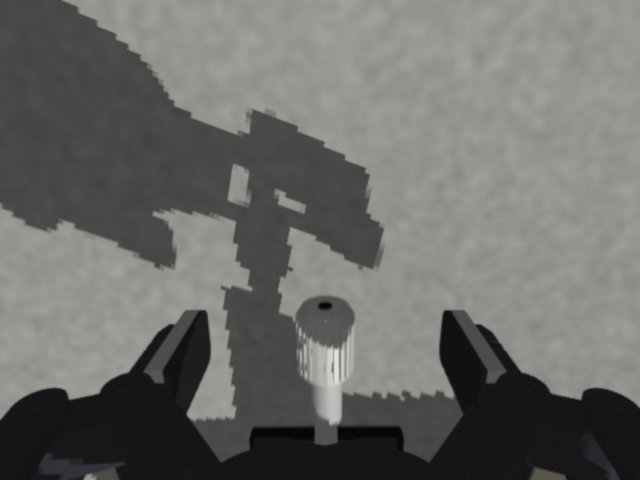

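View pics/s2c.png

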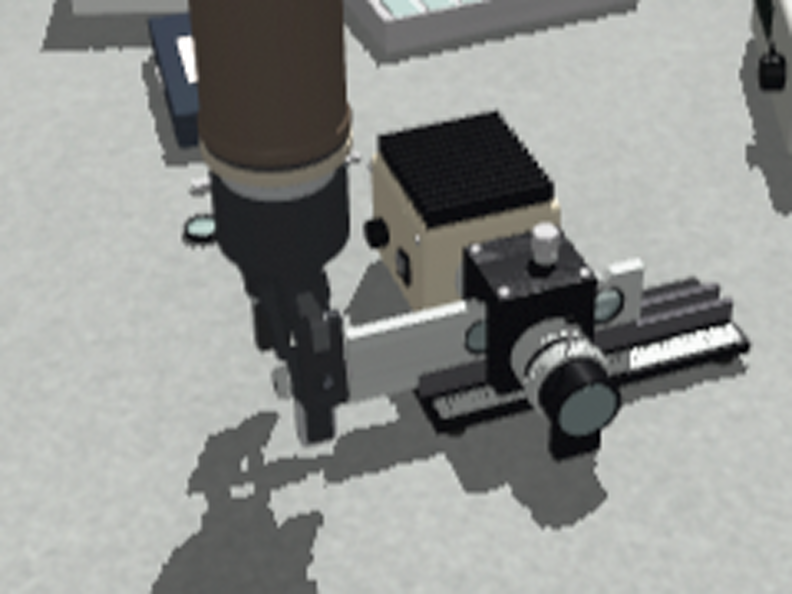

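Call:
arm_command:
  increments:
    - [[0,0,0],[0,-0.006,0]]
    - [[0,0,0],[0,0,0]]
    - [[0,0,0],[0,0,0]]
    - [[0,0,0],[0,0,0]]
    - [[0,0,0],[0,0,0]]
    - [[0,0,0],[0,0,0]]
    - [[0,0,0],[0,0,0]]
    - [[0,0,0],[0,0,0]]
  claw: 1

```text
t: 3.93
tool_pos: [0.4773, 0.009, 0.0272]
ee_rot: [-1.571, -0.001, 0.221]
ft_force: [-0.6, 0.8, 7.4]
width: 0.0172
```

```bash
python3 - <<'E'
from h import *
s=read_state();T=TW(s);print(s['tool_pos'],s['ee_rot'],s['ft_force'],s['width'])
f=grab_frame('wrist');cv2.imwrite('pics/w3.png',f['color'][:,:,::-1])
E
```

```text
[0.47733911 0.00904855 0.02716115] [-1.57101353e+00 -1.28990020e-03  2.20951759e-01] [-0.62661866  0.78389366  7.3827747 ] 0.01719740551164566
```

View pics/w3.png

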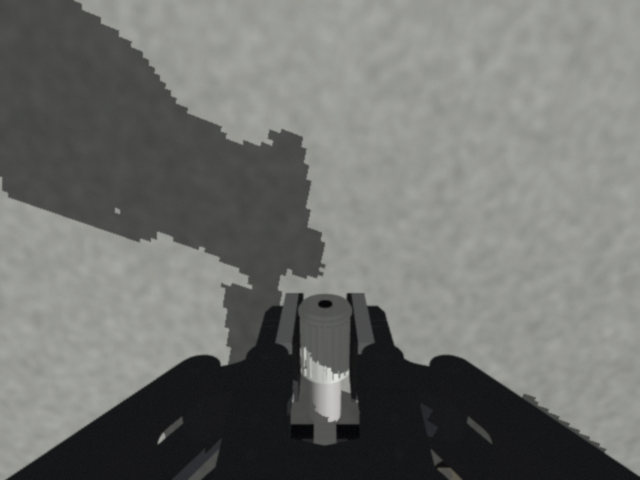

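Call:
arm_command:
  increments:
    - [[0,-1.0,0],[0,0,0]]
    - [[0,0,0],[0,0,0]]
    - [[0,0,0],[0,0,0]]
    - [[0,0,0],[0,0,0]]
    - [[0,0,0],[0,0,0]]
    - [[0,0,0],[0,0,0]]
    - [[0,0,0],[0,0,0]]
    - [[0,0,0],[0,0,0]]

```text
t: 4.65
tool_pos: [0.4768, 0.0089, 0.0273]
ee_rot: [-1.571, 0.0, 0.221]
ft_force: [-0.3, -0.4, -0.3]
width: 0.0167
```

```bash
python3 - <<'E'
from h import *
s=read_state();T=TW(s);print(s['tool_pos'],s['ee_rot'],s['ft_force'],s['torque'],s['width'])
f=grab_frame('side');crop(f,'s3c.png',240,200,360,290,6)
f=grab_frame('wrist');crop(f,'w4c.png',240,260,410,460,3)
E
```

```text
[0.47675307 0.00893537 0.02730755] [-1.57076592e+00  1.24027339e-04  2.21195878e-01] [-0.34828032 -0.42849438 -0.33011378] [ 0.14406425  0.13729211 -0.0769119 ] 0.01668259010522415
```

View pics/s3c.png

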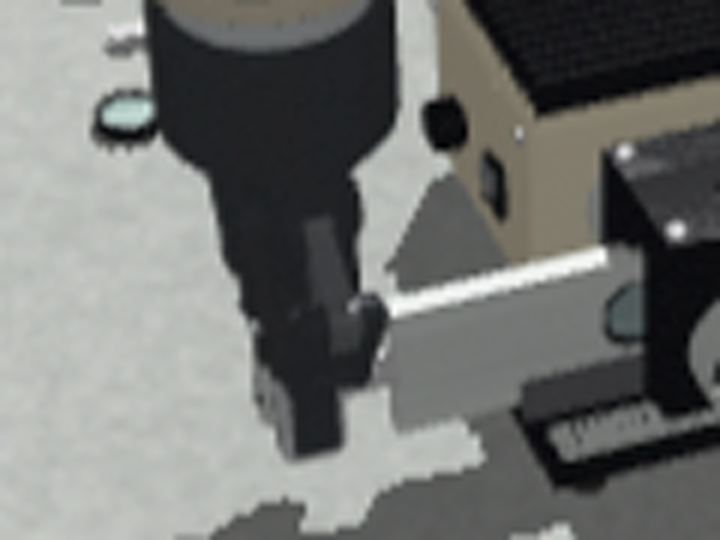

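View pics/w4c.png

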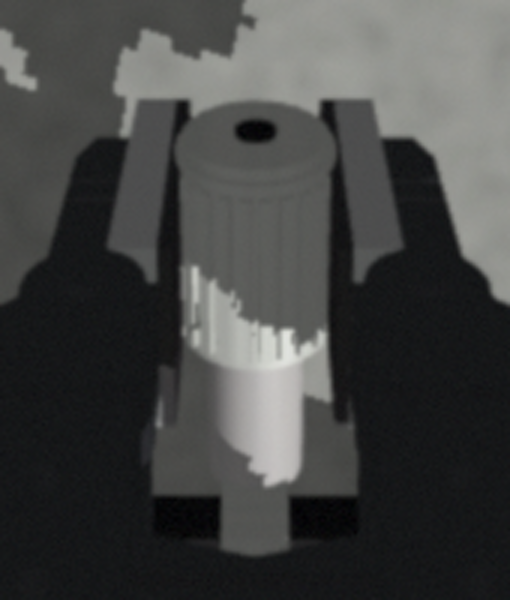

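Call:
arm_command:
  increments:
    - [[2.5,0,0],[0,0,0]]
    - [[2.5,0,0],[0,0,0]]
    - [[2.5,0,0],[0,0,0]]
    - [[2.5,0,0],[0,0,0]]
    - [[2.5,0,0],[0,0,0]]
    - [[2.5,0,0],[0,0,0]]
    - [[2.5,0,0],[0,0,0]]
    - [[2.5,0,0],[0,0,0]]

```text
t: 5.42
tool_pos: [0.4965, 0.0133, 0.0272]
ee_rot: [-1.571, 0.0, 0.221]
ft_force: [-3.9, 0.3, 5.3]
width: 0.0169
```

```bash
cat > p.py <<'E'
from h import *
s=read_state();a=.221;u=np.array([np.cos(a),np.sin(a),0]);v=np.array([-np.sin(a),np.cos(a),0])
d=s['tool_pos']-np.array([.6234,.0412,0])
print('t %.2f along %.2f mm across %.2f z %.2f yaw %.4f'%(s['t'],d@u*1e3,d@v*1e3,d[2]*1e3,s['ee_rot'][2]),'F along,across,z',round(s['ft_force']@u,2),round(s['ft_force']@v,2),round(s['ft_force'][2],2),'w',round(s['width']*1e3,2))
E
python3 p.py
```

```text
t 5.42 along -129.91 mm across 0.62 z 27.24 yaw 0.2212 F along,across,z -3.71 1.19 5.32 w 16.86
```

Call:
arm_command:
  increments:
    - [[2.5,0,0],[0,0,0]]
    - [[2.5,0,0],[0,0,0]]
    - [[2.5,0,0],[0,0,0]]
    - [[2.5,0,0],[0,0,0]]
    - [[2.5,0,0],[0,0,0]]
    - [[2.5,0,0],[0,0,0]]
    - [[2.5,0,0],[0,0,0]]
    - [[2.5,0,0],[0,0,0]]

```text
t: 6.08
tool_pos: [0.5134, 0.0171, 0.027]
ee_rot: [-1.571, 0.005, 0.221]
ft_force: [-12.6, -1.2, 11.5]
width: 0.0167
```

```bash
python3 p.py; python3 - <<'E'
from h import *
f=grab_frame('side');crop(f,'s5c.png',240,180,440,320,4)
E
```

```text
t 6.08 along -112.60 mm across 0.61 z 27.03 yaw 0.2210 F along,across,z -12.52 1.55 11.51 w 16.75
```

View pics/s5c.png

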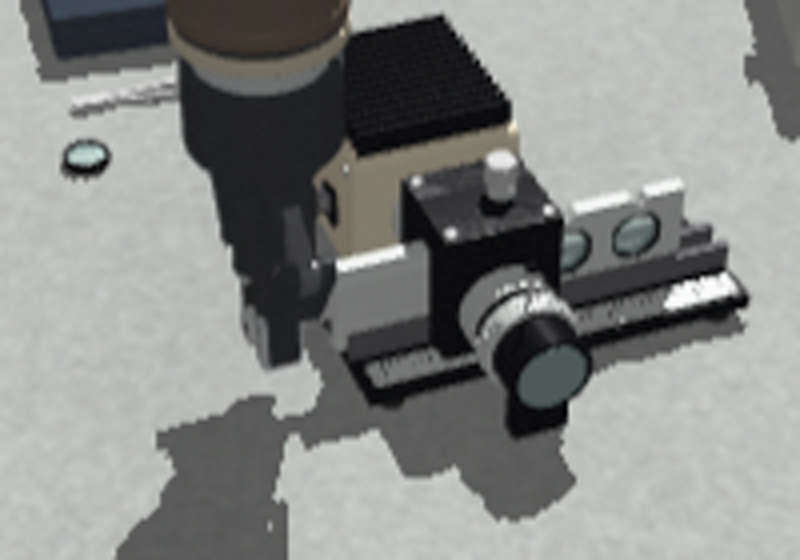

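Call:
arm_command:
  increments:
    - [[1,0,0],[0,0,0]]
    - [[1,0,0],[0,0,0]]
    - [[1,0,0],[0,0,0]]
    - [[1,0,0],[0,0,0]]
    - [[1,0,0],[0,0,0]]
    - [[0,0,0],[0,0,0]]
    - [[0,0,0],[0,0,0]]
    - [[0,0,0],[0,0,0]]

```text
t: 6.8
tool_pos: [0.5216, 0.0189, 0.0274]
ee_rot: [-1.571, -0.002, 0.221]
ft_force: [0.3, 0.2, -1.4]
width: 0.017
```

```bash
python3 p.py
```

```text
t 6.80 along -104.21 mm across 0.59 z 27.36 yaw 0.2212 F along,across,z 0.32 0.08 -1.36 w 16.96
```

Call:
arm_command:
  increments:
    - [[0.5,0,0],[0,0,0]]
    - [[0.5,0,0],[0,0,0]]
    - [[0.5,0,0],[0,0,0]]
    - [[0.5,0,0],[0,0,0]]
    - [[0.5,0,0],[0,0,0]]
    - [[0.5,0,0],[0,0,0]]
    - [[0.5,0,0],[0,0,0]]
    - [[0.5,0,0],[0,0,0]]

```text
t: 7.47
tool_pos: [0.5245, 0.0196, 0.0272]
ee_rot: [-1.571, 0.0, 0.221]
ft_force: [-3.2, -0.9, 1.6]
width: 0.0172
```

```bash
python3 p.py
```

```text
t 7.47 along -101.20 mm across 0.59 z 27.24 yaw 0.2212 F along,across,z -3.33 -0.22 1.57 w 17.22
```

Call:
arm_command:
  increments:
    - [[0.5,0,0],[0,0,0]]
    - [[0.5,0,0],[0,0,0]]
    - [[0.5,0,0],[0,0,0]]
    - [[0.5,0,0],[0,0,0]]
    - [[0.5,0,0],[0,0,0]]
    - [[0.5,0,0],[0,0,0]]
    - [[0.5,0,0],[0,0,0]]
    - [[0.5,0,0],[0,0,0]]

```text
t: 8.13
tool_pos: [0.5274, 0.0202, 0.0272]
ee_rot: [-1.571, 0.002, 0.221]
ft_force: [-8.8, -1.9, 8.0]
width: 0.0169
```

```bash
python3 p.py
```

```text
t 8.13 along -98.26 mm across 0.59 z 27.20 yaw 0.2211 F along,across,z -9.02 0.13 7.98 w 16.93
```

Force is climbing; likely the end stop is close. Press on a little to be sure it is a hard stop.

Call:
arm_command:
  increments:
    - [[0.5,0,0],[0,0,0]]
    - [[0.5,0,0],[0,0,0]]
    - [[0.5,0,0],[0,0,0]]
    - [[0.5,0,0],[0,0,0]]
    - [[0,0,0],[0,0,0]]
    - [[0,0,0],[0,0,0]]
    - [[0,0,0],[0,0,0]]
    - [[0,0,0],[0,0,0]]

```text
t: 8.8
tool_pos: [0.5274, 0.0202, 0.0271]
ee_rot: [-1.571, 0.006, 0.221]
ft_force: [-13.4, -2.3, 12.8]
width: 0.0166
```

```bash
python3 p.py
```

```text
t 8.80 along -98.31 mm across 0.58 z 27.11 yaw 0.2209 F along,across,z -13.59 0.67 12.8 w 16.6
```

Call:
arm_command:
  increments:
    - [[0.5,0,0],[0,0,0]]
    - [[0.5,0,0],[0,0,0]]
    - [[0.5,0,0],[0,0,0]]
    - [[0,0,0],[0,0,0]]
    - [[0,0,0],[0,0,0]]
    - [[0,0,0],[0,0,0]]
    - [[0,0,0],[0,0,0]]
    - [[0,0,0],[0,0,0]]

```text
t: 9.47
tool_pos: [0.5274, 0.0202, 0.027]
ee_rot: [-1.571, 0.009, 0.221]
ft_force: [-19.0, -3.2, 17.1]
width: 0.017
```

```bash
python3 p.py; python3 - <<'E'
from h import *
f=grab_frame('side');crop(f,'s6c.png',240,180,440,320,4)
f=grab_frame('wrist');crop(f,'w6c.png',240,260,410,460,3)
E
```

```text
t 9.47 along -98.30 mm across 0.56 z 27.05 yaw 0.2208 F along,across,z -19.27 1.1 17.13 w 17.03
```

View pics/s6c.png

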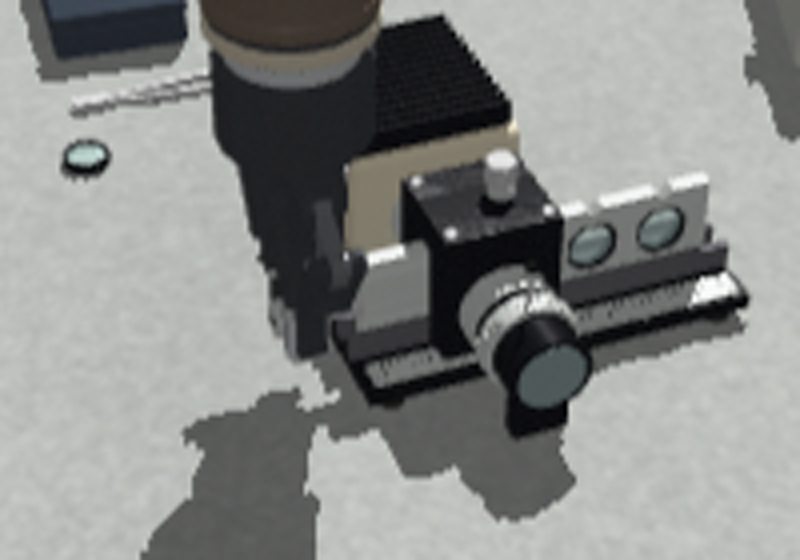

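View pics/w6c.png

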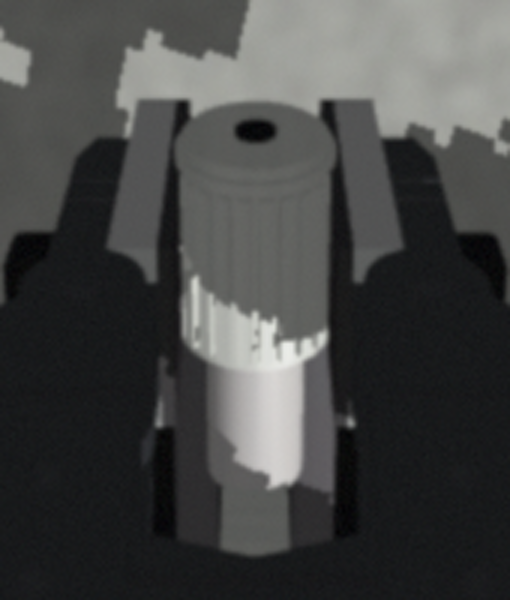

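Call:
arm_command:
  increments:
    - [[-2,0,0],[0,0,0]]
    - [[-2,0,0],[0,0,0]]
    - [[-2,0,0],[0,0,0]]
    - [[-2,0,0],[0,0,0]]
    - [[-2,0,0],[0,0,0]]
    - [[-2,0,0],[0,0,0]]
    - [[-2,0,0],[0,0,0]]
    - [[0,0,0],[0,0,0]]

```text
t: 10.23
tool_pos: [0.5177, 0.0181, 0.0273]
ee_rot: [-1.571, 0.001, 0.221]
ft_force: [0.7, 0.0, -0.3]
width: 0.017
```

```bash
python3 p.py
```

```text
t 10.23 along -108.15 mm across 0.63 z 27.30 yaw 0.2212 F along,across,z 0.64 -0.12 -0.35 w 16.96
```

Call:
arm_command:
  increments:
    - [[-1,0,0],[0,0,0]]
    - [[-1,0,0],[0,0,0]]
    - [[-1,0,0],[0,0,0]]
    - [[0,0,0],[0,0,0]]
    - [[0,0,0],[0,0,0]]
    - [[0,0,0],[0,0,0]]
    - [[0,0,0],[0,0,0]]
    - [[0,0,0],[0,0,0]]

```text
t: 10.9
tool_pos: [0.5141, 0.0173, 0.0272]
ee_rot: [-1.571, 0.002, 0.221]
ft_force: [-5.7, -1.8, 6.2]
width: 0.0167
```

```bash
python3 p.py
```

```text
t 10.90 along -111.87 mm across 0.62 z 27.22 yaw 0.2211 F along,across,z -5.96 -0.49 6.16 w 16.66
```

Call:
arm_command:
  increments:
    - [[-1,0,0],[0,0,0]]
    - [[-1,0,0],[0,0,0]]
    - [[0,0,0],[0,0,0]]
    - [[0,0,0],[0,0,0]]
    - [[0,0,0],[0,0,0]]
    - [[0,0,0],[0,0,0]]
    - [[0,0,0],[0,0,0]]
    - [[0,0,0],[0,0,0]]

```text
t: 11.57
tool_pos: [0.5129, 0.017, 0.0272]
ee_rot: [-1.571, 0.001, 0.221]
ft_force: [-5.6, -1.5, 5.1]
width: 0.0171
```

```bash
python3 p.py
```

```text
t 11.57 along -113.16 mm across 0.59 z 27.21 yaw 0.2211 F along,across,z -5.75 -0.24 5.14 w 17.1
```

Call:
arm_command:
  increments:
    - [[-1,0,0],[0,0,0]]
    - [[0,0,0],[0,0,0]]
    - [[0,0,0],[0,0,0]]
    - [[0,0,0],[0,0,0]]
    - [[0,0,0],[0,0,0]]
    - [[0,0,0],[0,0,0]]
    - [[0,0,0],[0,0,0]]
    - [[0,0,0],[0,0,0]]

```text
t: 12.23
tool_pos: [0.5118, 0.0168, 0.0272]
ee_rot: [-1.571, 0.001, 0.221]
ft_force: [-6.1, -1.0, 3.9]
width: 0.0169
```

```bash
python3 p.py
```

```text
t 12.23 along -114.27 mm across 0.62 z 27.17 yaw 0.2212 F along,across,z -6.17 0.4 3.89 w 16.86
```

Call:
arm_command:
  increments:
    - [[-1,0,0],[0,0,0]]
    - [[0,0,0],[0,0,0]]
    - [[0,0,0],[0,0,0]]
    - [[0,0,0],[0,0,0]]
    - [[0,0,0],[0,0,0]]
    - [[0,0,0],[0,0,0]]
    - [[0,0,0],[0,0,0]]
    - [[0,0,0],[0,0,0]]

```text
t: 12.9
tool_pos: [0.5108, 0.0166, 0.0272]
ee_rot: [-1.571, 0.001, 0.221]
ft_force: [-6.8, -0.7, 4.0]
width: 0.0168
```

```bash
python3 p.py
```

```text
t 12.90 along -115.22 mm across 0.62 z 27.22 yaw 0.2212 F along,across,z -6.81 0.8 3.97 w 16.79
```

Call:
arm_command:
  increments:
    - [[-1,0,0],[0,0,0]]
    - [[0,0,0],[0,0,0]]
    - [[0,0,0],[0,0,0]]
    - [[0,0,0],[0,0,0]]
    - [[0,0,0],[0,0,0]]
    - [[0,0,0],[0,0,0]]
    - [[0,0,0],[0,0,0]]
    - [[0,0,0],[0,0,0]]

```text
t: 13.57
tool_pos: [0.5107, 0.0165, 0.0273]
ee_rot: [-1.571, -0.0, 0.221]
ft_force: [-1.7, 0.1, -0.6]
width: 0.0173
```

```bash
python3 p.py
```

```text
t 13.57 along -115.38 mm across 0.65 z 27.31 yaw 0.2213 F along,across,z -1.66 0.52 -0.63 w 17.31
```

Call:
arm_command:
  increments:
    - [[-1,0,0],[0,0,0]]
    - [[0,0,0],[0,0,0]]
    - [[0,0,0],[0,0,0]]
    - [[0,0,0],[0,0,0]]
    - [[0,0,0],[0,0,0]]
    - [[0,0,0],[0,0,0]]
    - [[0,0,0],[0,0,0]]
    - [[0,0,0],[0,0,0]]

```text
t: 14.23
tool_pos: [0.5103, 0.0164, 0.0274]
ee_rot: [-1.571, -0.001, 0.221]
ft_force: [5.0, 0.4, -5.5]
width: 0.0168
```

```bash
python3 p.py
```

```text
t 14.23 along -115.82 mm across 0.63 z 27.41 yaw 0.2213 F along,across,z 5.0 -0.73 -5.49 w 16.85
```

Call:
arm_command:
  increments:
    - [[0.7,0,0],[0,0,0]]
    - [[0,0,0],[0,0,0]]
    - [[0,0,0],[0,0,0]]
    - [[0,0,0],[0,0,0]]
    - [[0,0,0],[0,0,0]]
    - [[0,0,0],[0,0,0]]
    - [[0,0,0],[0,0,0]]
    - [[0,0,0],[0,0,0]]

```text
t: 14.9
tool_pos: [0.5103, 0.0164, 0.0274]
ee_rot: [-1.571, -0.0, 0.221]
ft_force: [3.1, 1.3, -1.8]
width: 0.0169
```

```bash
python3 p.py; python3 - <<'E'
from h import *
f=grab_frame('side');crop(f,'s7c.png',240,180,440,320,4)
f=grab_frame('wrist');crop(f,'w7c.png',240,260,410,460,3)
f=grab_frame('scene');cv2.imwrite('pics/sc7.png',f['color'][:,:,::-1])
E
python3 p.py
```

```text
t 14.90 along -115.78 mm across 0.62 z 27.36 yaw 0.2212 F along,across,z 3.34 0.6 -1.84 w 16.94
t 15.05 along -115.75 mm across 0.63 z 27.37 yaw 0.2212 F along,across,z 2.65 -1.19 -2.17 w 16.6
```

View pics/s7c.png

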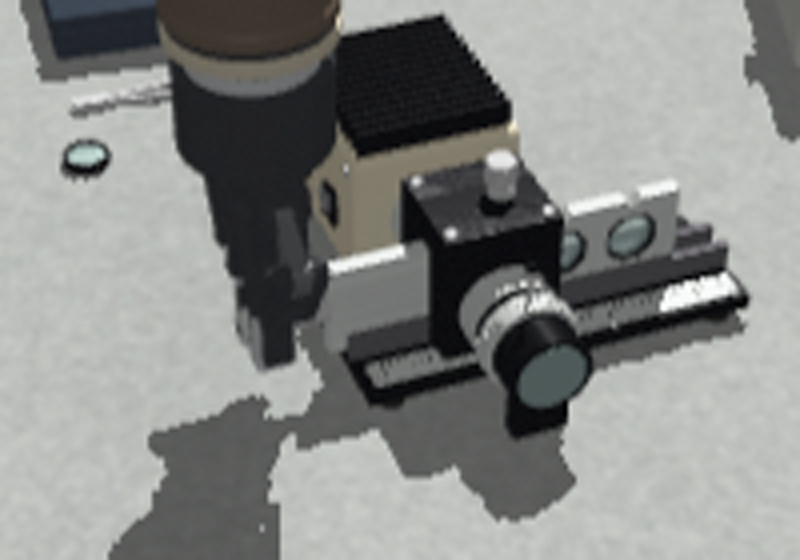

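View pics/w7c.png

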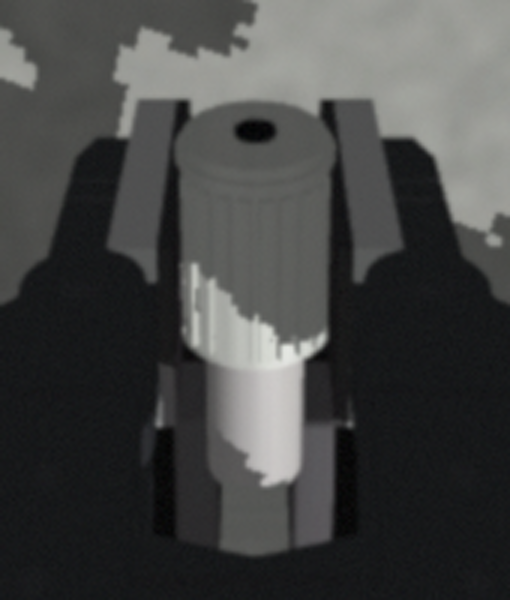

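View pics/sc7.png

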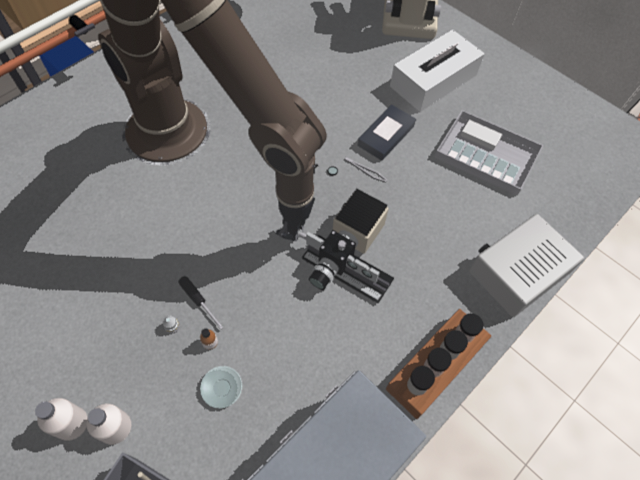

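Call:
arm_command:
  increments:
    - [[0.4,0,0],[0,0,0]]
    - [[0,0,0],[0,0,0]]
    - [[0,0,0],[0,0,0]]
    - [[0,0,0],[0,0,0]]
    - [[0,0,0],[0,0,0]]
    - [[0,0,0],[0,0,0]]
    - [[0,0,0],[0,0,0]]
    - [[0,0,0],[0,0,0]]

```text
t: 15.72
tool_pos: [0.5104, 0.0165, 0.0273]
ee_rot: [-1.571, 0.0, 0.221]
ft_force: [0.4, 0.7, 2.1]
width: 0.017
```

```bash
python3 p.py
```

```text
t 15.72 along -115.72 mm across 0.63 z 27.28 yaw 0.2212 F along,across,z 0.55 0.63 2.13 w 17.0
```

```bash
python3 - <<'E'
from rig import *
print(job_done())
E
python3 p.py
```

```text
the job is handed in; nothing more can be done
None
the job is handed in; nothing more can be done
```

The filter slide is seated in the first click notch, about 17.4 mm out from its end stop. The gripper is still holding the knob, so you can tighten the locking screw. I handed the job in at 15.7 s.

- **End stop:** I pushed the slide in until it stopped moving. Over the last 3.5 mm of push the knob stayed put while the force rose from 9 to 19 N. It stopped with the knob 98.3 mm from the middle of the housing, which matches the 98 mm given.
- **Notch:** Drawing the slide back out, the ball pulled it along with about 6 N. The slide then stayed put and the force reversed to +5 N when I drew a little further, which marks the notch bottom. I eased the last pull off to about 0.5 N along the slide.
- **Last checks:** Pictures just before the final 0.4 mm adjustment showed the knob unmoved in the pads. The other items appeared to be where they were; I compared these by eye, not by measurement.
- **Uncertain points:** The gripper opening reads 17 mm on the 20 mm knob. I took that as give in the pads, since the grip never slipped. The 17.4 mm is at the low end of the expected 17 to 27 mm. I could not read the ball's drop directly, so the seating is judged from force and position.

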